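# Pack the free corner of a levelled microscope slab

## Robot

A 6-joint arm with a two-finger parallel gripper is mounted at the origin on the work surface. World frame = base frame: x ahead of the robot, y to its left, z up, the work surface at z = 0. Lengths are in mm, angles in rad, forces in N, time in s.
With the tool pointing down it reaches from about 300 to 875 mm from the base axis. Payload 6.4 kg.
Tool frame: the origin (TCP) lies at the very end of the fingers, on their centre line; the grasp point (between the pads) lies 19 mm behind it (robot.grip_point_offset is the distance from the TCP to the grasp point, in mm); z points along the fingers, y is the direction in which the jaws open and shut (so a half turn about z gives the same grasp; the last joint's range is limited). The gripper opens to 85 mm and grips with 20 to 120 N. Pads are 22 mm wide; open, the fingers measure 114 mm over their backs; the gripper's body (76 mm by 85 mm) begins 54 mm behind the grasp point. The pads swing forward as they close: fully open they stand 13 mm farther back than shut.
Start: joints at [-1.425, 0.181, 1.607, -0, 1.354, -0.206], TCP at [198.155, -539.792, 231.288] pointing down, gripper open.
Joint ranges: [-2.99, 2.99], [-0.89, 2.07], [0.3, 2.58], [-1.14, 4.28], [0, 2.63], [-3.12, 3.12]. Speed limits (rad/s): [2.57, 2.57, 3.01, 3.14, 3.14, 3.14].

## Interface

Orientations are given as [roll, pitch, yaw] about the fixed x, y, z axes, in that order (R = Rz(yaw) Ry(pitch) Rx(roll)).
In Python, from rig import robot, gripper_to, kin, capture, get_calibration, job, status gives the robot as it stands. The module is installed in compiled form; this text tells all that it offers. Calls block until the motion is done:
- robot.reach(position, orientation): joint-space move of the TCP to a pose.
- robot.servo_line(position, v=150, orientation=None, guard=None): straight line of the TCP; orientation=None keeps the orientation; v is the mean speed in mm/s. With guard (N) it stops when the force on the tool has changed by that much, and returns True; else False.
- robot.movej(angles): joint-space move.
- gripper_to(opening): finger opening in mm; the grip force is fixed at half the most; returns when the fingers have stopped.
- robot.hold(seconds).
- kin.inverse_kinematics(position, orientation): joint angles nearest the present ones, or None.
- capture(name): name is "scene" or "top"; returns the picture (400x640x3 uint8, red, green, blue); there is no depth.
- get_calibration(name): a dict with "camera_matrix" (3x3 intrinsics, pixels), "cam_to_world" (4x4, takes a point from camera to world coordinates). Camera axes: x right, y down, z forward; pixel columns grow to the right and rows downward; lengths in mm; the calibration is good to about 2 mm. A picture is of the moment at which its call begins. get_calibration takes no time and is no camera call.
A pose or a line that the arm cannot do raises robot.MotionError and nothing moves.
- job.job_done(): hands the job in, once; it reports no verdict.
Readings, each from a call of its own:
- status.get_clock(): time.
- status.get_joints(): joint angles.
- status.get_dq(): joint speeds.
- status.get_joint_efforts(): joint torques, N m.
- status.get_eef_pos(): TCP position.
- status.get_eef_rot(): TCP orientation.
- status.get_ft_force(): force on the tool from outside, world axes, zero at the start.
- status.get_wrist_torque(): the same for the moment, N m.
- status.get_finger_gap(): finger opening in mm.
Only numpy, scipy, OpenCV 4.12 (cv2) and the standard library are available. Lean on these libraries where they do the work, as an engineer would, in place of code of your own. Each camera call takes 0.05 s, during which the arm holds its last target.

## Task

The microscope's stone slab has been levelled on three screw feet, and its fourth corner, the one without a foot, hangs free a little above the bench: find which packer fills that gap and leave it there. Working up from the thinnest (yellow, then blue, then red), slide each packer sideways off the top of the stack, at its own level and without shifting those below, and try it flat on the bench, endwise, under the free corner from the side that faces the mat, never forcing it; go on until one will not go under or all three have. Finish with the thickest that goes in left about 40 mm or more under that corner with its other end sticking out, the other two lying flat on the green mat, and everything else on the bench untouched.

Things in the scene. Friction and masses are not known exactly. Their poses are not given: they have to be found in the camera images.
- slab: dark granite slab, 320 mm (own x) x 260 mm (own y) x 30 mm thick, fixed, with a stereo microscope (base 210 x 160 mm, some 340 mm high) standing on it, its base 85 mm back from the two edges that meet at the free corner. Origin: centre of its underside; z up. Its screw feet (36 mm across) stand at own (-130, -100), (-130, 100) and (130, 100) mm; the corner at own (+160, -130) mm has none. The slab cannot move.
- free_corner (a point): the sharp lower corner of the slab over the bench at the footless corner. Axes as the slab's: x runs out along the slab's length, y runs in under the slab, so the packers are pushed in along +y, from the face that lies along the point's x axis (the face that looks towards the mat), and 'under the corner' is within 140 mm of it towards -x. Its height above the bench is the gap, anything from 9 to 18.5 mm, the same all along. The bench under it is flat and bare at z = 0.
- mat: green mat, 280 mm (own x) x 210 mm (own y) x 3 mm thick, fixed to the bench, on which the packers are stacked. Origin: centre of its underside, z up; its top is 3 mm above the bench
- yellow_packer: yellow plastic packer, a flat bar 160 mm long (own y) x 40 mm wide (own x) x 8 mm thick (own z), about 72 g, with one black dot on top; both ends are alike, with small 2 mm chamfers. Origin: centre of its underside, z up. At the start it lies on top of the stack, its underside about 31 mm above the bench, its length along the mat's y give or take some degrees
- blue_packer: blue plastic packer, a flat bar 160 mm long (own y) x 40 mm wide (own x) x 12 mm thick (own z), about 108 g, with two black dots on top; both ends are alike, with small 2 mm chamfers. Origin: centre of its underside, z up. At the start it lies in the middle of the stack, its underside 19 mm above the bench
- red_packer: red plastic packer, a flat bar 160 mm long (own y) x 40 mm wide (own x) x 16 mm thick (own z), about 143 g, with three black dots on top; both ends are alike, with small 2 mm chamfers. Origin: centre of its underside, z up. At the start it lies at the bottom of the stack, on the mat
- petri_dish: lidded clear petri dish, 92 mm across and 20 mm high, lying on the bench. Not to be moved
- specimen_jar: specimen jar, 60 mm across, 85 mm high, standing on the bench. Not to be moved
- phone: black phone, 150 x 74 x 8 mm, lying on the bench. Not to be moved
- slide_box: closed slide box, blue with a grey lid, 102 x 87 x 34 mm, on the bench. Not to be moved
- wrench: wrench, 150 mm long, lying on the bench. Not to be moved
- spirit_level: aluminium spirit level with a green vial, 22 x 100 x 22 mm, lying loose on top of the slab at its +x end. Not to be moved

How it is judged (in metres and radians):
On the way, in this order (a step that is already met when the one before it is completed fails the run):
1. the yellow packer is slid sideways off the stack at its own level, the blue and red ones not shifted (over 12 mm) (horizontal distance between yellow_packer and blue_packer between 0.03 and 0.07 m and height (world z) of yellow_packer between 0.021 and 0.044 m and distance of each of blue_packer, red_packer from where it was at the start of the episode below 0.012 m), for 0.02 s.
2. the yellow packer is tried: flat on the bench, at least 35 mm under the free corner (x of yellow_packer in the frame of free_corner between -0.14 and -0.01 m and angle between the y axis of yellow_packer and the y axis of slab, either way round below 0.25 rad and height (world z) of yellow_packer below 0.006 m and angle between yellow_packer's own z axis and vertical below 0.08 rad and y of yellow_packer in the frame of free_corner between -0.045 and 0.06 m), for 0.02 s.
3. the blue packer is slid sideways off the red one at its own level, the red one not shifted (over 12 mm) (horizontal distance between blue_packer and red_packer between 0.03 and 0.07 m and height (world z) of blue_packer between 0.009 and 0.032 m and distance of red_packer from where it was at the start of the episode below 0.012 m), for 0.02 s.
4. the blue packer is tried flat on the bench: at least 35 mm under the free corner, or, if the gap is too low for it, pressed against the slab's lower edge (((x of blue_packer in the frame of free_corner between -0.14 and -0.01 m and angle between the y axis of blue_packer and the y axis of slab, either way round below 0.25 rad and height (world z) of blue_packer below 0.006 m and angle between blue_packer's own z axis and vertical below 0.08 rad and y of blue_packer in the frame of free_corner between -0.045 and 0.06 m) or (height (world z) of free_corner below 0.0128 m and ((x of blue_packer in the frame of free_corner between -0.14 and -0.01 m and angle between the y axis of blue_packer and the y axis of slab, either way round below 0.25 rad and height (world z) of blue_packer below 0.006 m and angle between blue_packer's own z axis and vertical below 0.08 rad and y of blue_packer in the frame of free_corner between -0.045 and 0.06 m) or (x of blue_packer in the frame of free_corner between -0.14 and -0.01 m and angle between the y axis of blue_packer and the y axis of slab, either way round below 0.25 rad and height (world z) of blue_packer below 0.006 m and angle between blue_packer's own z axis and vertical below 0.08 rad and y of blue_packer in the frame of free_corner between -0.1 and 0.06 m and contact force between blue_packer and slab above 1 N))))), for 0.02 s.
5. if the blue one went under, the red one is tried in the same way; if not, the blue one is drawn back at least 30 mm clear of the slab (((height (world z) of free_corner below 0.0128 m and y of blue_packer in the frame of free_corner below -0.11 m) or (height (world z) of free_corner between 0.0112 and 0.0168 m and ((x of red_packer in the frame of free_corner between -0.14 and -0.01 m and angle between the y axis of red_packer and the y axis of slab, either way round below 0.25 rad and height (world z) of red_packer below 0.006 m and angle between red_packer's own z axis and vertical below 0.08 rad and y of red_packer in the frame of free_corner between -0.045 and 0.06 m) or (x of red_packer in the frame of free_corner between -0.14 and -0.01 m and angle between the y axis of red_packer and the y axis of slab, either way round below 0.25 rad and height (world z) of red_packer below 0.006 m and angle between red_packer's own z axis and vertical below 0.08 rad and y of red_packer in the frame of free_corner between -0.1 and 0.06 m and contact force between red_packer and slab above 1 N))) or (height (world z) of free_corner above 0.0152 m and (x of red_packer in the frame of free_corner between -0.14 and -0.01 m and angle between the y axis of red_packer and the y axis of slab, either way round below 0.25 rad and height (world z) of red_packer below 0.006 m and angle between red_packer's own z axis and vertical below 0.08 rad and y of red_packer in the frame of free_corner between -0.045 and 0.06 m)))), for 0.02 s.
At the end, for the whole second after the job is handed in: the thickest packer that goes in (either neighbour within 0.8 mm of a tie) lies flat, its end 35 to 140 mm under the slab, within 14 degrees of square, its middle line 10 to 140 mm from the free corner; the other two lie flat with their centres on the mat; all at rest (((height (world z) of free_corner below 0.0128 m and (x of yellow_packer in the frame of free_corner between -0.14 and -0.01 m and angle between the y axis of yellow_packer and the y axis of slab, either way round below 0.25 rad and height (world z) of yellow_packer below 0.006 m and angle between yellow_packer's own z axis and vertical below 0.08 rad and y of yellow_packer in the frame of free_corner between -0.045 and 0.06 m) and (x of blue_packer in the frame of mat between -0.135 and 0.135 m and y of blue_packer in the frame of mat between -0.1 and 0.1 m and height (world z) of blue_packer below 0.04 m and angle between blue_packer's own z axis and vertical below 0.1 rad and linear speed of blue_packer below 0.02 m/s) and (x of red_packer in the frame of mat between -0.135 and 0.135 m and y of red_packer in the frame of mat between -0.1 and 0.1 m and height (world z) of red_packer below 0.04 m and angle between red_packer's own z axis and vertical below 0.1 rad and linear speed of red_packer below 0.02 m/s)) or (height (world z) of free_corner between 0.0112 and 0.0168 m and (x of blue_packer in the frame of free_corner between -0.14 and -0.01 m and angle between the y axis of blue_packer and the y axis of slab, either way round below 0.25 rad and height (world z) of blue_packer below 0.006 m and angle between blue_packer's own z axis and vertical below 0.08 rad and y of blue_packer in the frame of free_corner between -0.045 and 0.06 m) and (x of yellow_packer in the frame of mat between -0.135 and 0.135 m and y of yellow_packer in the frame of mat between -0.1 and 0.1 m and height (world z) of yellow_packer below 0.04 m and angle between yellow_packer's own z axis and vertical below 0.1 rad and linear speed of yellow_packer below 0.02 m/s) and (x of red_packer in the frame of mat between -0.135 and 0.135 m and y of red_packer in the frame of mat between -0.1 and 0.1 m and height (world z) of red_packer below 0.04 m and angle between red_packer's own z axis and vertical below 0.1 rad and linear speed of red_packer below 0.02 m/s)) or (height (world z) of free_corner above 0.0152 m and (x of red_packer in the frame of free_corner between -0.14 and -0.01 m and angle between the y axis of red_packer and the y axis of slab, either way round below 0.25 rad and height (world z) of red_packer below 0.006 m and angle between red_packer's own z axis and vertical below 0.08 rad and y of red_packer in the frame of free_corner between -0.045 and 0.06 m) and (x of yellow_packer in the frame of mat between -0.135 and 0.135 m and y of yellow_packer in the frame of mat between -0.1 and 0.1 m and height (world z) of yellow_packer below 0.04 m and angle between yellow_packer's own z axis and vertical below 0.1 rad and linear speed of yellow_packer below 0.02 m/s) and (x of blue_packer in the frame of mat between -0.135 and 0.135 m and y of blue_packer in the frame of mat between -0.1 and 0.1 m and height (world z) of blue_packer below 0.04 m and angle between blue_packer's own z axis and vertical below 0.1 rad and linear speed of blue_packer below 0.02 m/s))) and linear speed of each of yellow_packer, blue_packer, red_packer below 0.02 m/s); the robot touches nothing.
It fails at once if a packer forced against the slab with more than 80 N (contact force between any of yellow_packer, blue_packer, red_packer and slab above 80 N).
It fails at once if a bystander (petri dish, jar, phone, slide box, wrench, spirit level) moved by more than 25 mm (distance of any of petri_dish, specimen_jar, phone, slide_box, wrench, spirit_level from where it was at the start of the episode above 0.025 m).
It also fails if it takes over 72 s, if anything falls off the work surface, if the arm or the gripper's body presses on something with over 40 N, if the wrist force passes 120 N, or if a joint passes its speed limit or range.

## Working session

There is one attempt and no reset: what is moved stays moved. The work goes in short steps, each a Python script; the robot and the scene stay as the last script left them, time stands still between calls to the robot, and variables do not carry over. Pictures are saved under pics/ and viewed, and the job is handed in when it is done.

```bash
mkdir -p pics; ls
python3 - <<'E'
from rig import *
import cv2,numpy as np
for n in("scene","top"):
    im=capture(n); cv2.imwrite(f"pics/{n}0.png",im[:,:,::-1]); c=get_calibration(n); print(n,np.round(c["camera_matrix"],1).tolist(),np.round(c["cam_to_world"],3).tolist())
print(status.get_clock(),status.get_eef_rot(),status.get_finger_gap(),robot.grip_point_offset)
E
```

```text
pics
scene [[465.6, 0.0, 309.0], [0.0, 465.6, 189.6], [0.0, 0.0, 1.0]] [[0.269, 0.804, -0.53, 1272.746], [0.963, -0.22, 0.155, -246.771], [0.008, -0.553, -0.833, 1223.598], [0.0, 0.0, 0.0, 1.0]]
top [[509.0, 0.0, 316.5], [0.0, 509.0, 195.2], [0.0, 0.0, 1.0]] [[-0.004, -0.999, 0.054, 409.115], [-1.0, 0.005, 0.008, -36.191], [-0.008, -0.054, -0.999, 1583.742], [0.0, 0.0, 0.0, 1.0]]
0.1 [-3.14004256e+00 -2.98757457e-04  3.51829620e-01] 85.05475909796806 18.700000000000003
```

View pics/scene0.png

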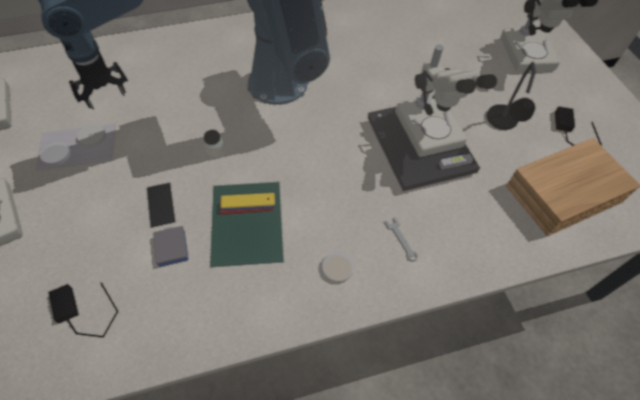

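View pics/top0.png

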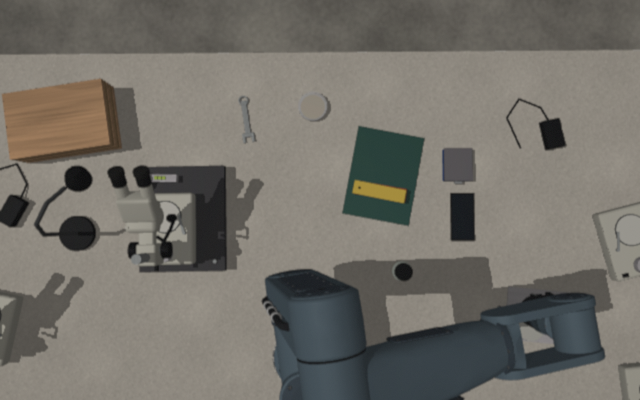

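The top view shows the slab at columns 140–227, rows 166–272, with the spirit level at about (165,178). That puts the free corner at about (226,167). The stack is on the mat at about (380,191). I'll zoom in on both.

Run:
```python
import cv2,numpy as np
t=cv2.imread("pics/top0.png");s=cv2.imread("pics/scene0.png")
a=cv2.resize(t[120:235,335:430],None,fx=5,fy=5,interpolation=cv2.INTER_CUBIC)
b=cv2.resize(s[175:275,200:295],None,fx=5,fy=5,interpolation=cv2.INTER_CUBIC)[:a.shape[0]]
c=cv2.resize(t[155:285,130:240],None,fx=4,fy=4,interpolation=cv2.INTER_CUBIC)
d=cv2.resize(s[90:200,360:490],None,fx=4,fy=4,interpolation=cv2.INTER_CUBIC)
def cat(x,y):
    h=max(x.shape[0],y.shape[0]);f=lambda z:np.vstack([z,np.zeros((h-z.shape[0],z.shape[1],3),np.uint8)])
    return cv2.resize(np.hstack([f(x),f(y)]),(800,int(800*h/(x.shape[1]+y.shape[1]))))
cv2.imwrite("pics/z1.png",np.clip(cat(a,b)*1.5,0,255).astype(np.uint8));cv2.imwrite("pics/z2.png",np.clip(cat(c,d)*1.5,0,255).astype(np.uint8))
h=cv2.cvtColor(t,cv2.COLOR_BGR2HSV);print(h[191,380],h[150,390],h[200,215],h[150,300],t[200,215]);h=cv2.cvtColor(s,cv2.COLOR_BGR2HSV);print(h[200,240],h[209,240],h[211,240],h[240,240],h[175,430])
```

```text
[ 23 159 164] [82 93 63] [120   7  35] [ 18  26 146] [35 34 34]
[ 24 158 171] [158  66  77] [  2 133  94] [79 64 76] [165   8  65]
```

View pics/z1.png

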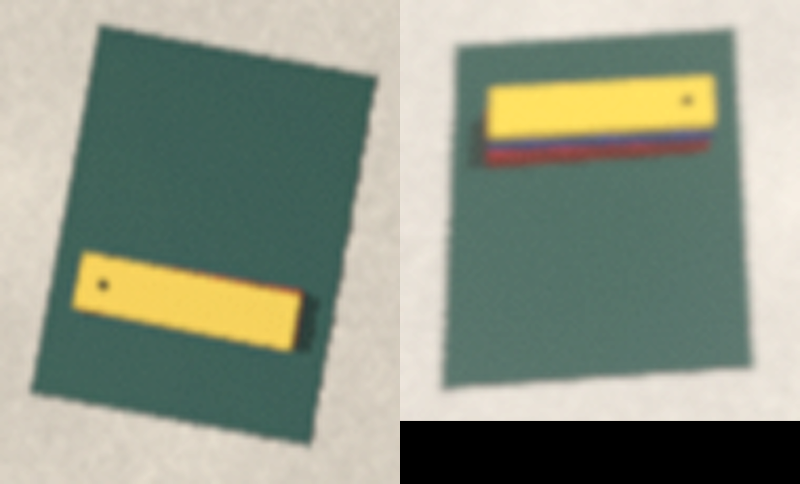

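View pics/z2.png

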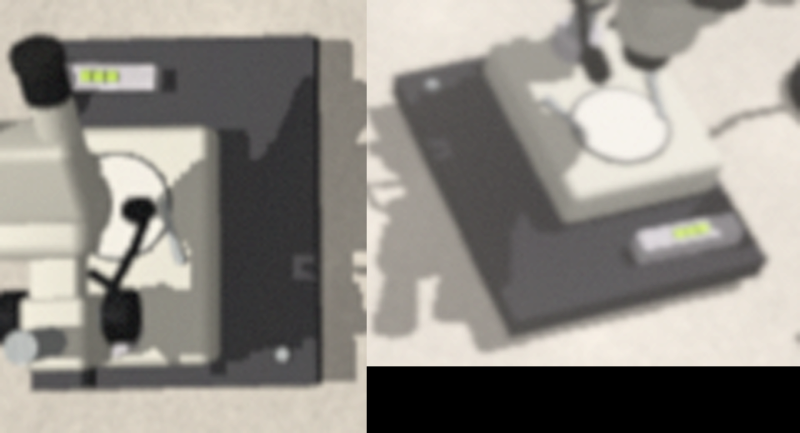

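The slab's foot marks show the free corner is at the top right of the slab in the top view, at +x and −y. The stack is aligned with the mat, with the yellow packer's dot end at +y. Next I measure it from both views.

```bash
cat > vis.py <<'E'
import cv2,numpy as np
from rig import get_calibration,capture
def ray(n,p):
    c=get_calibration(n);K=np.array(c["camera_matrix"]);T=np.array(c["cam_to_world"])
    d=T[:3,:3]@np.linalg.solve(K,[p[0],p[1],1.]);return T[:3,3],d/np.linalg.norm(d)
def onz(n,p,z):
    o,d=ray(n,p);return o+d*(z-o[2])/d[2]
def tri(p,q):  # top px p, scene px q
    o,d=ray("top",p);e,f=ray("scene",q)
    s=np.linalg.lstsq(np.stack([d,-f],1),e-o,rcond=None)[0]
    a,b=o+d*s[0],e+f*s[1];return (a+b)/2,np.linalg.norm(a-b)
HS={"yellow":((20,100,90),(30,255,255)),"mat":((60,40,30),(95,160,110)),"blue":((105,80,40),(135,255,255)),"red":((170,90,50),(180,255,255))}
def mask(im,col):
    h=cv2.cvtColor(im,cv2.COLOR_RGB2HSV);m=cv2.inRange(h,*map(np.array,HS[col]))
    if col=="red": m|=cv2.inRange(h,np.array((0,90,50)),np.array((8,255,255)))
    return m
def rect(n,col,im=None,box=None,fill=True):
    im=capture(n) if im is None else im
    big=cv2.resize(im,None,fx=4,fy=4,interpolation=cv2.INTER_CUBIC)
    m=mask(big,col)
    if box: 
        k=np.zeros_like(m);k[box[1]*4:box[3]*4,box[0]*4:box[2]*4]=255;m&=k
    cs,_=cv2.findContours(m,cv2.RETR_EXTERNAL,cv2.CHAIN_APPROX_NONE)
    c=max(cs,key=cv2.contourArea)
    b=(cv2.boxPoints(cv2.minAreaRect(c))+.5)/4-.5
    return b,c
def world_rect(n,c,z):
    P=np.array([onz(n,((x+.5)/4-.5,(y+.5)/4-.5),z)[:2] for x,y in c[:,0,:].astype(float)],np.float32)
    r=cv2.minAreaRect(P);(cx,cy),_,_=r;b=cv2.boxPoints(r)
    e=[b[1]-b[0],b[2]-b[1]];l=max(e,key=np.linalg.norm);s=min(e,key=np.linalg.norm)
    yaw=np.arctan2(l[1],l[0]);yaw=yaw%np.pi
    return np.array([cx,cy]),yaw,np.linalg.norm(l),np.linalg.norm(s)
E
python3 - <<'E'
from vis import *
t=cv2.imread("pics/top0.png")[:,:,::-1].copy();s=cv2.imread("pics/scene0.png")[:,:,::-1].copy()
np.set_printoptions(precision=1,suppress=True)
for col,z in(("yellow",39),("mat",3)):
    for n,im,box in(("top",t,(330,110,440,240)),("scene",s,(195,170,300,280))):
        b,c=rect(n,col,im,box);x=world_rect(n,c,z);print(col,n,x[0],round(np.degrees(x[1]),2),x[2:],b.mean(0))
        if col=="yellow":
            pts=b if n=="top" else pts
            if n=="top": pt=b.mean(0)
            else: print("tri centre",tri(pt,b.mean(0)))
        if n=="scene":pass
E
```

```text
yellow top [ 504.  -213.8] 78.62 (np.float32(162.04665), np.float32(44.174877)) [378.9 191. ]
yellow scene [ 505.6 -215.3] 78.52 (np.float32(163.74153), np.float32(45.78823)) [247.1 199.9]
tri centre (array([ 504. , -215.1,   36. ]), np.float64(1.7806740715265115))
mat top [ 555.6 -231.5] 168.95 (np.float32(275.90088), np.float32(206.90175)) [383.2 175.4]Traceback (most recent call last):
  File "<stdin>", line 6, in <module>
  File "vis.py", line 28, in world_rect
    P=np.array([onz(n,((x+.5)/4-.5,(y+.5)/4-.5),z)[:2] for x,y in c[:,0,:].astype(float)],np.float32)
                ~~~^^^^^^^^^^^^^^^^^^^^^^^^^^^^^^^
  File "vis.py", line 7, in onz
    o,d=ray(n,p);return o+d*(z-o[2])/d[2]
        ~~~^^^^^
  File "vis.py", line 4, in ray
    c=get_calibration(n);K=np.array(c["camera_matrix"]);T=np.array(c["cam_to_world"])
ValueError: time passes only in moves, steps and waits
```

Run:
```python
from vis import *
np.set_printoptions(precision=1,suppress=True)
t=cv2.imread("pics/top0.png");s=cv2.imread("pics/scene0.png")
# slab right edge: columns profile, dark
g=cv2.cvtColor(t,cv2.COLOR_BGR2GRAY)
for r in (172,185,200,215,230,245,260,268): print(r,g[r,218:240])
for c in (200,210,218,223): print(c,g[158:174,c], g[264:280,c])
b=cv2.resize(s[140:200,370:490],(800,400),interpolation=cv2.INTER_CUBIC);cv2.imwrite("pics/z3.png",np.clip(b*2.,0,255).astype(np.uint8))
```

```text
172 [ 53  53  53  55  54  52  34  45  78  86  85  85  84  85  84  84  82  96
 127 136 138 138]
185 [35 33 34 34 33 34 27 48 80 87 86 86 86 84 84 84 84 84 88 87 86 86]
200 [34 34 35 35 34 33 28 40 69 84 86 86 86 85 88 87 87 86 84 84 84 86]
215 [36 33 34 33 34 32 28 39 70 84 88 88 87 86 86 87 88 87 86 86 87 88]
230 [ 36  35  36  36  37  34  31  34  60  82  89  90  89  88  87  89  89  94
 109 115 115 114]
245 [ 36  35  33  34  34  33  31  34  60  82  87  86  85  85  84  83  85  86
  85  84  99 132]
260 [ 49  53  52  55  54  53  47  34  50  78  84  85  83  84  84  84  85  84
  98 131 141 140]
268 [ 55  54  54  55  54  54  48  36  54  82  89  88  88  88  87  88  88  87
  99 129 137 138]
200 [145 145 144 146 147 149 145 126  79  53  54  54  54  55  55  54] [ 53  55  55  55  55  55  69 103 134 139 139 139 138 136 139 141]
210 [143 143 144 145 142 143 131 102  66  52  53  54  53  54  54  54] [ 56  55  55  55  55  57  74 108 133 138 138 137 137 137 137 136]
218 [140 140 141 140 139 139 131 104  68  52  54  53  54  53  53  54] [ 54  55  55  54  55  56  74 106 132 137 138 137 138 139 140 140]
223 [138 139 141 141 139 136 130 102  63  50  49  51  52  52  52  51] [ 55  54  54  54  54  57  82 115 134 138 136 135 136 137 137 136]
```

View pics/z3.png

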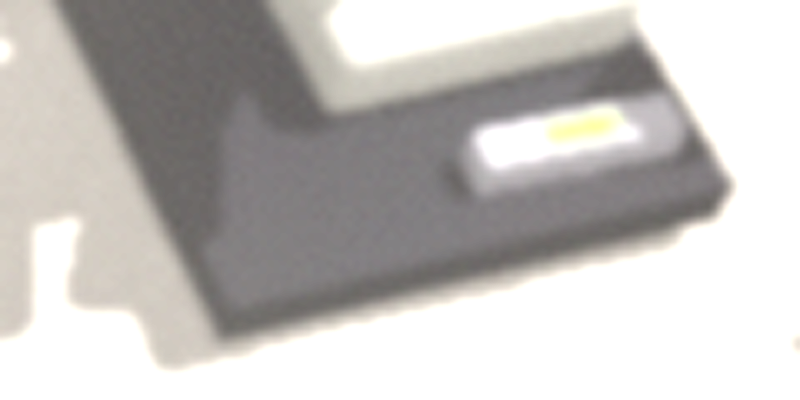

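```bash
sed -i 's/^def ray/_C={}\ndef _cal(n):\n    if n not in _C:_C[n]=get_calibration(n)\n    return _C[n]\ndef ray/; s/c=get_calibration(n);K/c=_cal(n);K/' vis.py
python3 - <<'E'
from vis import *
np.set_printoptions(precision=1,suppress=True)
t=cv2.imread("pics/top0.png");s=cv2.imread("pics/scene0.png")
g=cv2.cvtColor(t,cv2.COLOR_BGR2GRAY).astype(float)
def cross(v,th,off):  # first rising crossing
    for i in range(len(v)-1):
        if v[i]<th<=v[i+1]: return off+i+(th-v[i])/(v[i+1]-v[i])
low=[(cross(g[r,224:232],61,224),r) for r in range(170,268,4)]
P=np.array([onz("top",p,14)[:2] for p in low]);vx,vy,x0,y0=cv2.fitLine(P.astype(np.float32),cv2.DIST_HUBER,0,.01,.01).ravel()
print("low edge z14: yaw",np.degrees(np.arctan2(vy,vx)),x0,y0)
# +x edge: top edge (z~44): camera sees from x=409.. +x edge at x~600 lies away so face visible too
far=[(c,173-cross(g[173:158:-1,c],97,0)) for c in range(186,222,4)]
Q=np.array([onz("top",p,14)[:2] for p in far]);print("far edge@14",Q[:3],Q[-3:]);
far=[(c,cross(g[264:280,c],97,264)) for c in range(186,222,4)]
Q=np.array([onz("top",p,44)[:2] for p in far]);print("near edge@44",Q[0],Q[-1])
print("top edge y @44",onz("top",(223.7,172),44),onz("top",(224.6,262),44))
# scene: corner lower px approx
k=120/800.
for nm,p in(("low",(222,335)),("up",(218,308))):
    q=(370+p[0]*k-.4,140+p[1]*.15-.4);print(nm,q,onz("scene",q,14 if nm=="low" else 44))
mt=t[:,:,::-1].copy();b,c=rect("scene","mat",s[:,:,::-1].copy(),(195,170,300,280));print(world_rect("scene",c,3))
for col in("red","blue"):
    b,c=rect("scene",col,s[:,:,::-1].copy(),(195,170,300,280));print(col,b.tolist(),cv2.contourArea(c)/16)
E
```

```text
low edge z14: yaw 0.9145153 429.63528 255.91238
far edge@14 [[587.4 380.8]
 [587.3 368.4]
 [587.3 355.9]] [[588.6 306.2]
 [588.4 293.7]
 [588.2 281.3]]
near edge@44 [265.5 369.8] [265.7 273.3]
top edge y @44 [563.9 257.8  44. ] [291.7 253.5  44. ]
low (402.90000000000003, 189.85) [581.1 260.7  14. ]
up (402.3, 185.79999999999998) [583.9 251.9  44. ]
(array([ 557.7, -232.9]), np.float32(2.9496937), np.float32(272.9066), np.float32(202.2571))
red [[220.01730346679688, 210.43653869628906], [271.538818359375, 207.57423400878906], [271.7296142578125, 211.00807189941406], [220.20809936523438, 213.87037658691406]] 120.84375Traceback (most recent call last):
  File "<stdin>", line 23, in <module>
  File "vis.py", line 28, in rect
    c=max(cs,key=cv2.contourArea)
ValueError: max() iterable argument is empty
```

```bash
cat > hlp.py <<'E'
from vis import *
from rig import robot,gripper_to,kin,job,status
np.set_printoptions(precision=1,suppress=True)
SY=np.radians(0.9);FC=np.array([586.,258.3])
EX=np.array([np.cos(SY),np.sin(SY)]);EY=np.array([-np.sin(SY),np.cos(SY)])
def fc(x,y): return FC+x*EX+y*EY
def ori(yaw): return [np.pi,0,yaw]
def L(xy,z,v=200,yaw=None,guard=None): return robot.servo_line([float(xy[0]),float(xy[1]),float(z)],v=v,orientation=None if yaw is None else ori(yaw),guard=guard)
def st(m=""): print(m,round(status.get_clock(),2),"pos",np.array(status.get_eef_pos()),"gap",round(status.get_finger_gap(),1),"F",np.array(status.get_ft_force()))
E
python3 - <<'E'
from hlp import *
yaw=np.radians(78.6);ax=np.array([np.cos(yaw),np.sin(yaw)]);C=np.array([504.5,-214.4])
g=C-30*ax
gripper_to(62);st("open")
robot.reach([g[0],g[1],90],ori(yaw));st("over")
L(g,30.5,120);st("down")
gripper_to(38);st("grip")
for n in("scene","top"): cv2.imwrite(f"pics/{n}1.png",capture(n)[:,:,::-1])
E
python3 -c "
import cv2,numpy as np
a=cv2.imread('pics/scene1.png')[140:290,180:340];b=cv2.imread('pics/top1.png')[120:270,310:470]
cv2.imwrite('pics/z4.png',np.clip(cv2.resize(np.hstack([a,b]),(800,375),interpolation=2)*1.4,0,255).astype('uint8'))"
```

```text
open 0.47 pos [ 198.1 -539.8  231.2] gap 61.9 F [ 0.9 -0.1 -0.2]
over 2.1 pos [ 498.6 -245.    90.5] gap 62.6 F [-0.5  0.3 -0.8]
down 2.74 pos [ 498.7 -244.3   30.8] gap 62.0 F [ 0.9  0.5 -0. ]
grip 3.08 pos [ 499.3 -244.5   31.9] gap 38.7 F [-0.9 -0.7  5.9]
```

View pics/z4.png

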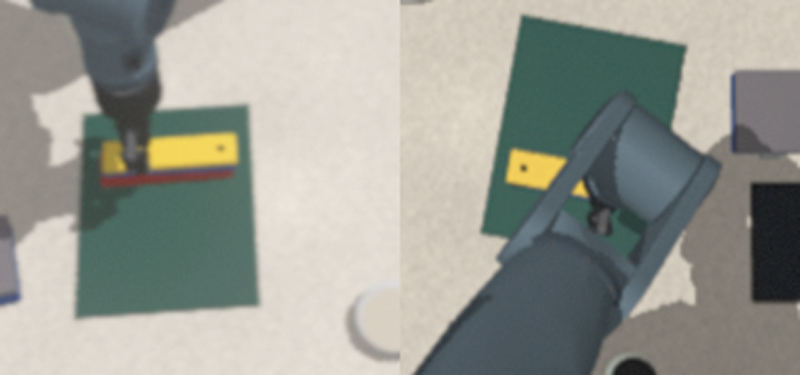

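Run:
```python
from hlp import *
gripper_to(34);st("grip34")
```

```text
grip34 3.4 pos [ 499.4 -244.5   32. ] gap 37.6 F [-1.7 -0.2  7.6]
```

The jaws stalled at 37.6 mm with an upward push, so the fingertips are probably catching only the top edge of the packer. I'll measure how high the tips really are at this opening by touching the bare mat.

```bash
python3 - <<'E'
from hlp import *
gripper_to(62)
p=np.array(status.get_eef_pos())
L(p[:2],60,200)
q=p[:2]+np.array([95,-19])
gripper_to(40)
L(q,30,250)
print(L(q,-6,60,guard=4));st("touch")
L(q,45,250)
cv2.imwrite("pics/scene2.png",capture("scene")[:,:,::-1])
cv2.imwrite("pics/top2.png",capture("top")[:,:,::-1])
E
python3 -c "
import cv2,numpy as np
a=cv2.imread('pics/scene2.png')[140:290,180:340];b=cv2.imread('pics/top2.png')[120:270,310:470]
cv2.imwrite('pics/z5.png',np.clip(cv2.resize(np.hstack([a,b]),(800,375),interpolation=2)*1.4,0,255).astype('uint8'))"
```

```text
True
touch 5.46 pos [ 593.1 -262.7    1.6] gap 39.8 F [-2.6  1.5  8.6]
```

View pics/z5.png

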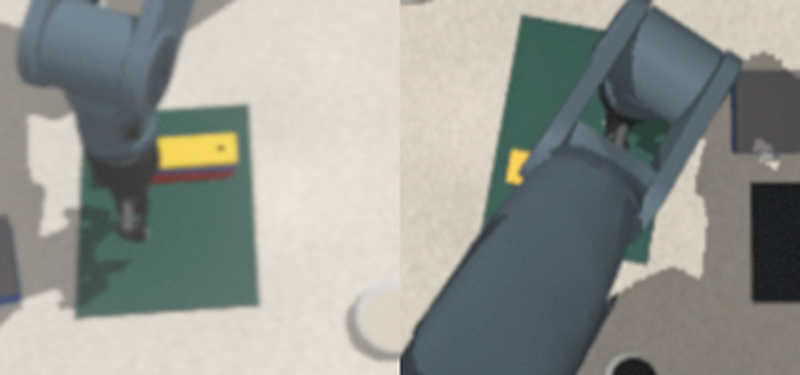

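The tips sit about 2 mm above the TCP at a 40 mm opening, so the earlier grip was on the yellow packer and the low gap reading was compliance. I'll regrip slightly lower and slide it off.

```bash
python3 - <<'E'
from hlp import *
yaw=np.radians(78.6);ax=np.array([np.cos(yaw),np.sin(yaw)]);sx=np.array([np.sin(yaw),-np.cos(yaw)])
g=np.array([504.5,-214.4])-30*ax
L(g,60,300);gripper_to(60)
L(g,30,150);gripper_to(30);st("grip")
L(g+10*sx,30.8,80);st("slid10")
L(g+50*sx,31.5,120);st("slid50")
robot.hold(0.1)
for n in("scene","top"): cv2.imwrite(f"pics/{n}3.png",capture(n)[:,:,::-1])
E
python3 -c "
import cv2,numpy as np
a=cv2.imread('pics/scene3.png')[140:290,180:340];b=cv2.imread('pics/top3.png')[120:270,310:470]
cv2.imwrite('pics/z6.png',np.clip(cv2.resize(np.hstack([a,b]),(800,375),interpolation=2)*1.4,0,255).astype('uint8'))"
```

```text
grip 7.37 pos [ 499.5 -244.4   31.3] gap 37.8 F [-0.4  0.5  5.3]
slid10 7.64 pos [ 509.1 -246.3   31.3] gap 38.0 F [ 1.6 -0.7  3.9]
slid50 8.12 pos [ 546.5 -253.    30.7] gap 38.1 F [ 0.4  0.  -0.4]
```

View pics/z6.png

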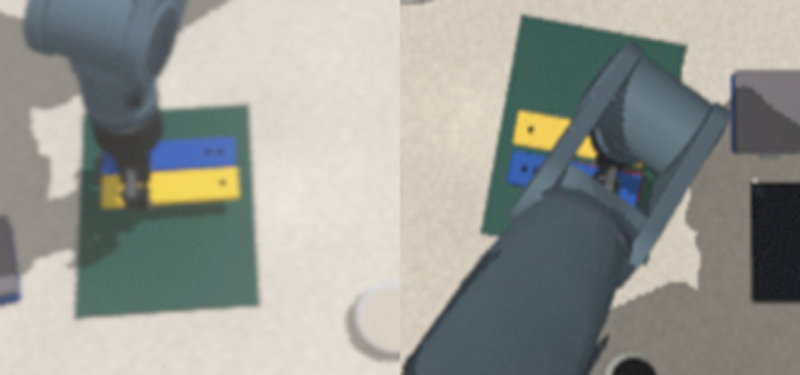

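Yellow is off sideways at its own level and blue hasn't moved. I'll carry it to the slab.

```bash
python3 - <<'E'
from hlp import *
p=np.array(status.get_eef_pos())[:2];yaw=np.radians(90.9)
L(p,65,250)
h=fc(-60,-140)
robot.reach([h[0],h[1],40],ori(yaw));st("front")
L(h,8,200)
print(L(h,-6,40,guard=4));st("bench")
for n in("scene","top"): cv2.imwrite(f"pics/{n}4.png",capture(n)[:,:,::-1])
E
python3 -c "
import cv2,numpy as np
a=cv2.imread('pics/scene4.png')[80:230,330:490];b=cv2.imread('pics/top4.png')[120:270,190:350]
cv2.imwrite('pics/z7.png',np.clip(cv2.resize(np.hstack([a,b]),(800,375),interpolation=2)*1.4,0,255).astype('uint8'))"
```

```text
front 10.0 pos [528.8 116.5  40. ] gap 38.1 F [ 0.2 -0.2 -0.1]
True
bench 10.62 pos [530.1 117.    0.2] gap 38.2 F [ 0.1 -1.3  4.9]
```

View pics/z7.png

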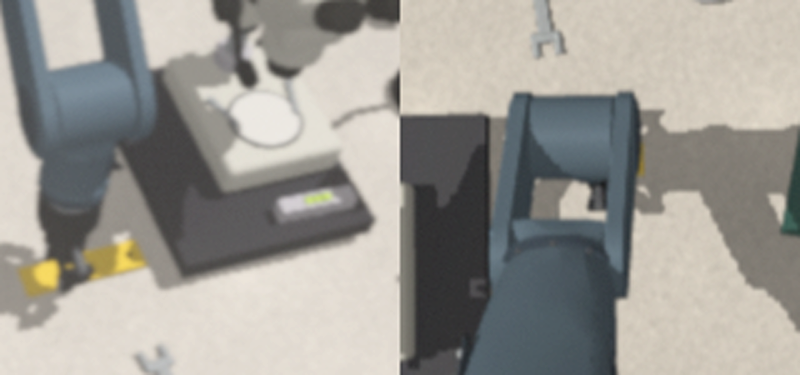

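Yellow is flat on the bench in front of the free corner. I'll push it in under guard.

```bash
python3 - <<'E'
from hlp import *
h=fc(-60,-50)
st()
print(L(h,0.2,90,guard=12));st("in")
robot.hold(0.15)
for n in("scene","top"): cv2.imwrite(f"pics/{n}5.png",capture(n)[:,:,::-1])
E
python3 -c "
import cv2,numpy as np
a=cv2.imread('pics/scene5.png')[80:230,330:490];b=cv2.imread('pics/top5.png')[120:270,190:350]
cv2.imwrite('pics/z8.png',np.clip(cv2.resize(np.hstack([a,b]),(800,375),interpolation=2)*1.4,0,255).astype('uint8'))"
```

```text
10.72 pos [530.1 117.1   0.2] gap 38.0 F [ 0.  -0.8  5. ]
False
in 11.87 pos [526.7 207.9   0.2] gap 37.7 F [-0.5  4.2  4.1]
```

View pics/z8.png

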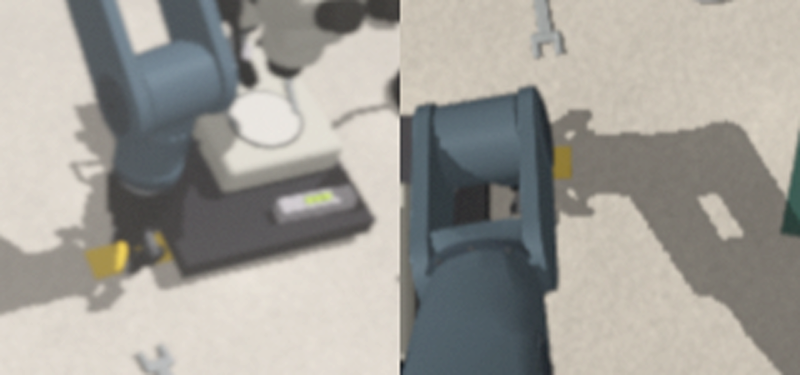

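Yellow went in: its outer end is at column ~258 (y≈157), so about 60 mm is under the slab, and there was no resistance. I'll draw it out, lay it on the far part of the mat, then look at blue.

```bash
python3 - <<'E'
from hlp import *
L(fc(-60,-150),0.6,200)
L(fc(-60,-150),60,250)
yaw=np.radians(79);ax=np.array([np.cos(yaw),np.sin(yaw)]);sx=np.array([np.sin(yaw),-np.cos(yaw)])
M=np.array([556.5,-232.2])
g=M+98*sx-30*ax
robot.reach([g[0],g[1],50],ori(yaw));st("over mat")
L(g,12,200);print(L(g,-4,40,guard=4));st("down")
gripper_to(60);L(g,60,250)
L(g+np.array([-20,-150]),120,400);st("clear")
for n in("scene","top"): cv2.imwrite(f"pics/{n}6.png",capture(n)[:,:,::-1])
for n in("top","scene"):
    im=cv2.imread(f"pics/{n}6.png")[:,:,::-1].copy();box=(330,110,440,240) if n=="top" else (195,170,300,280)
    for col,z in(("yellow",11),("blue",31)):
        b,c=rect(n,col,im,box);w=world_rect(n,c,z);print(n,col,w[0],round(np.degrees(w[1]),2),w[2:])
E
python3 -c "
import cv2,numpy as np
a=cv2.imread('pics/scene6.png')[140:290,180:340];b=cv2.imread('pics/top6.png')[120:270,310:470]
cv2.imwrite('pics/z9.png',np.clip(cv2.resize(np.hstack([a,b]),(800,375),interpolation=2)*1.4,0,255).astype('uint8'))"
```

```text
over mat 14.66 pos [ 647.  -278.5   49.7] gap 37.6 F [-0.5  0.5  0.6]
True
down 15.34 pos [ 648.3 -280.9    2.1] gap 38.0 F [0.1 0.1 0.6]
clear 16.62 pos [ 625.6 -431.4  118.4] gap 59.8 F [ 0.2  1.1 -0.2]
top yellow [ 654.2 -250.6] 79.27 (np.float32(162.43228), np.float32(44.086193))
top blue [ 505.1 -211.6] 78.39 (np.float32(152.70052), np.float32(43.99665))
scene yellow [ 656.3 -252.1] 79.2 (np.float32(162.4844), np.float32(45.54373))
scene blue [ 506.8 -217.3] 78.36 (np.float32(162.82439), np.float32(47.035122))
```

View pics/z9.png

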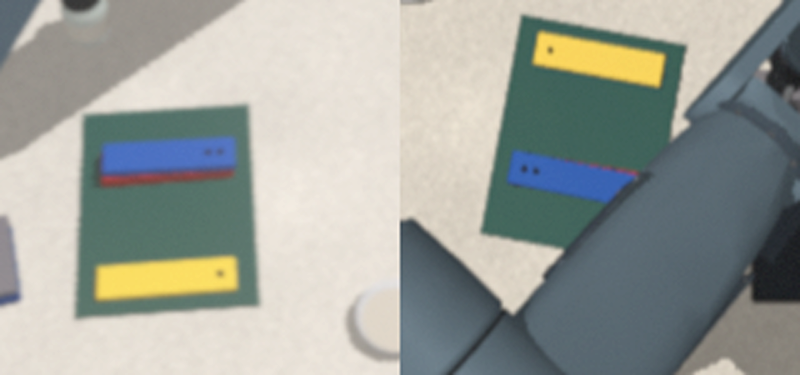

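Yellow is flat on the mat. Blue is at about (505.5,−216), yaw 78.4°, still on the stack. I'll grip it and slide it off.

```bash
python3 - <<'E'
from hlp import *
yaw=np.radians(78.4);ax=np.array([np.cos(yaw),np.sin(yaw)]);sx=np.array([np.sin(yaw),-np.cos(yaw)])
g=np.array([505.5,-215.8])-30*ax
robot.reach([g[0],g[1],60],ori(yaw))
L(g,19.3,150);gripper_to(30);st("grip")
L(g+10*sx,19.8,80)
L(g+50*sx,20.3,120);st("slid50")
robot.hold(0.1)
for n in("scene","top"): cv2.imwrite(f"pics/{n}7.png",capture(n)[:,:,::-1])
E
python3 -c "
import cv2,numpy as np
a=cv2.imread('pics/scene7.png')[140:290,180:340];b=cv2.imread('pics/top7.png')[120:270,310:470]
cv2.imwrite('pics/z10.png',np.clip(cv2.resize(np.hstack([a,b]),(800,375),interpolation=2)*1.4,0,255).astype('uint8'))"
```

```text
grip 18.39 pos [ 500.7 -246.2   20.9] gap 38.1 F [-0.2 -0.9  6. ]
slid50 19.15 pos [ 547.3 -254.4   19.3] gap 38.2 F [-0.2 -0.7 -1.5]
```

View pics/z10.png

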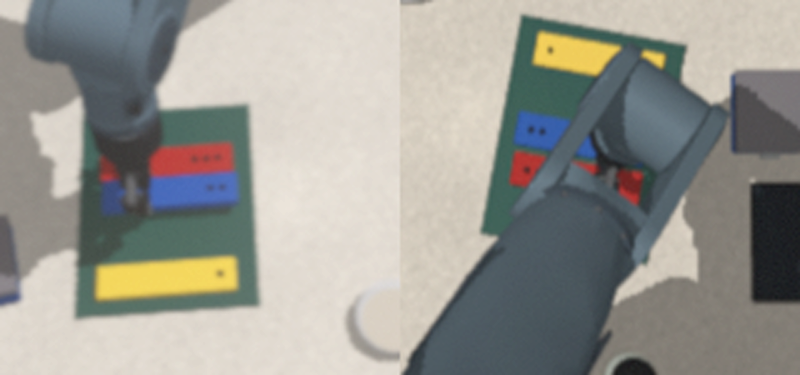

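Blue is off cleanly and red is in place. Now I try blue at the slab.

```bash
python3 - <<'E'
from hlp import *
p=np.array(status.get_eef_pos())[:2];yaw=np.radians(90.9)
L(p,55,250)
h=fc(-60,-140)
robot.reach([h[0],h[1],35],ori(yaw))
L(h,8,200)
print(L(h,-6,40,guard=4));st("bench")
z=status.get_eef_pos()[2]
print(L(fc(-60,-98),z,60,guard=10));st("edge")
for n in("scene","top"): cv2.imwrite(f"pics/{n}8.png",capture(n)[:,:,::-1])
E
python3 -c "
import cv2,numpy as np
a=cv2.imread('pics/scene8.png')[80:230,330:490];b=cv2.imread('pics/top8.png')[120:270,190:350]
cv2.imwrite('pics/z11.png',np.clip(cv2.resize(np.hstack([a,b]),(800,375),interpolation=2)*1.4,0,255).astype('uint8'))"
```

```text
True
bench 21.61 pos [530.1 117.    1.1] gap 38.3 F [0.9 0.  0.5]
False
edge 22.47 pos [527.4 160.3   1.1] gap 38.3 F [-0.5  3.3  5.3]
```

View pics/z11.png

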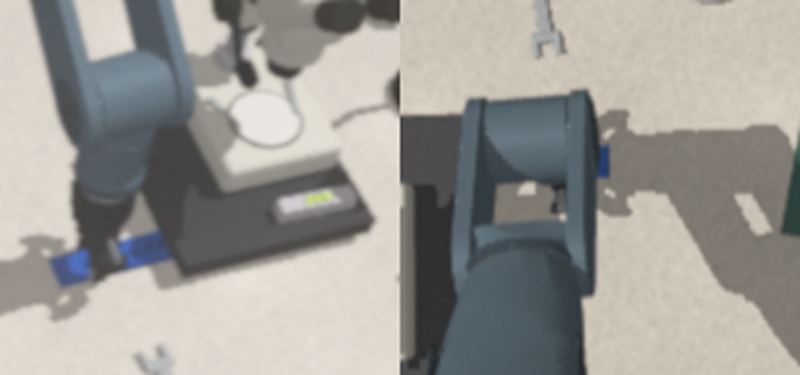

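Blue's leading end is already about 12 mm past the edge with only sliding friction (3 N). I'll continue.

```bash
python3 - <<'E'
from hlp import *
z=status.get_eef_pos()[2]
print(L(fc(-60,-52),z,90,guard=10));st("in")
robot.hold(.15)
im=capture("top");cv2.imwrite("pics/top9.png",im[:,:,::-1])
im=capture("scene");cv2.imwrite("pics/scene9.png",im[:,:,::-1])
E
python3 -c "
import cv2,numpy as np
a=cv2.imread('pics/scene9.png')[80:230,330:490];b=cv2.imread('pics/top9.png')[120:270,190:350]
cv2.imwrite('pics/z12.png',np.clip(cv2.resize(np.hstack([a,b]),(800,375),interpolation=2)*1.4,0,255).astype('uint8'))"
```

```text
False
in 23.23 pos [526.7 206.3   1.1] gap 37.9 F [0.4 3.5 3.5]
```

View pics/z12.png

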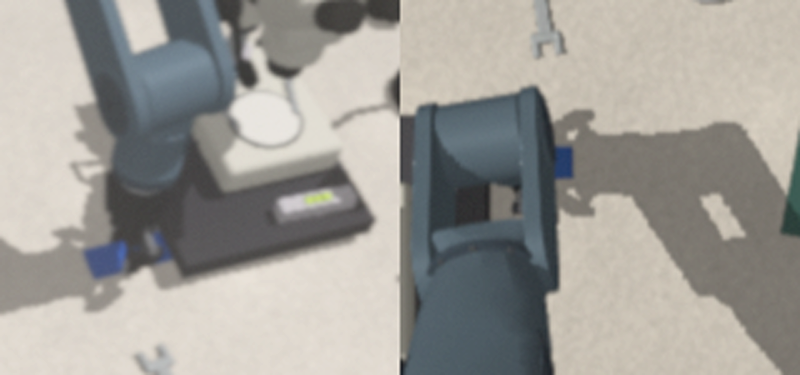

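Blue goes under as well (about 58 mm in, 3.5 N of friction). I'll draw it back to the mat between red and yellow, then take red.

```bash
python3 - <<'E'
from hlp import *
z=status.get_eef_pos()[2]
L(fc(-60,-150),z+.4,200)
L(fc(-60,-150),60,250)
yaw=np.radians(79);ax=np.array([np.cos(yaw),np.sin(yaw)]);sx=np.array([np.sin(yaw),-np.cos(yaw)])
M=np.array([556.5,-232.2])
g=M+28*sx-30*ax
robot.reach([g[0],g[1],45],ori(yaw))
L(g,12,200);print(L(g,-4,40,guard=4));st("down")
gripper_to(50);L(g,60,250)
L(g+np.array([40,-170]),120,400);st("clear")
gripper_to(60)
for n in("scene","top"): cv2.imwrite(f"pics/{n}10.png",capture(n)[:,:,::-1])
for n in("top","scene"):
    im=cv2.imread(f"pics/{n}10.png")[:,:,::-1].copy();box=(330,110,440,240) if n=="top" else (195,170,300,280)
    for col,z in(("yellow",11),("blue",15),("red",19)):
        b,c=rect(n,col,im,box);w=world_rect(n,c,z);print(n,col,w[0],round(np.degrees(w[1]),2),w[2:],b.mean(0))
E
python3 -c "
import cv2,numpy as np
a=cv2.imread('pics/scene10.png')[140:290,180:340];b=cv2.imread('pics/top10.png')[120:270,310:470]
cv2.imwrite('pics/z13.png',np.clip(cv2.resize(np.hstack([a,b]),(800,375),interpolation=2)*1.4,0,255).astype('uint8'))"
```

```text
True
down 26.55 pos [ 579.4 -267.4    3.1] gap 38.0 F [-0.1  0.9 -0.6]
clear 27.82 pos [ 617.1 -437.3  117.9] gap 49.9 F [-0.3  0.8 -0.2]
top yellow [ 654.3 -250.6] 79.3 (np.float32(162.43205), np.float32(44.09441)) [389.2 143.3]
top blue [ 585.2 -237.4] 79.47 (np.float32(161.81276), np.float32(42.753586)) [385.4 165.3]
top red [ 505.5 -219.6] 79.81 (np.float32(162.13625), np.float32(43.365486)) [380.  190.9]
scene yellow [ 656.3 -252.1] 79.32 (np.float32(162.45549), np.float32(45.510162)) [245.9 250.8]
scene blue [ 588.7 -238.8] 79.36 (np.float32(163.95532), np.float32(48.212227)) [245.7 229.1]
scene red [ 510.1 -221.8] 80.04 (np.float32(161.68698), np.float32(49.54785)) [246.  205.2]
```

View pics/z13.png

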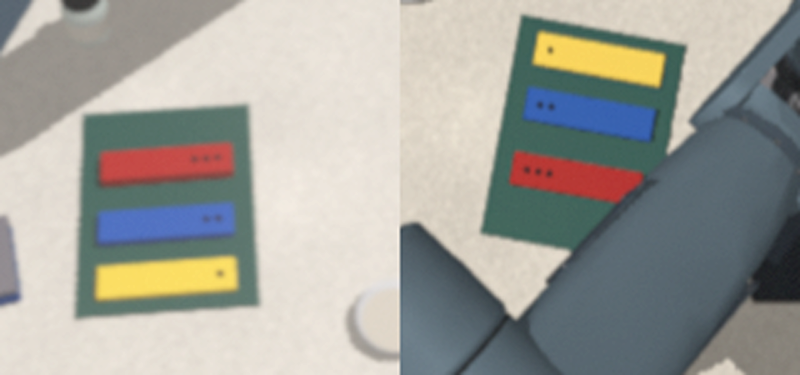

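Yellow and blue are flat on the mat. Red is at about (506,−220.5), yaw 80°. I'll pick it up and try it.

```bash
python3 - <<'E'
from hlp import *
yaw=np.radians(79.9);ax=np.array([np.cos(yaw),np.sin(yaw)])
g=np.array([506.3,-220.3])-30*ax
robot.reach([g[0],g[1],50],ori(yaw))
L(g,5,150);gripper_to(30);st("grip")
L(g,50,250)
yaw=np.radians(90.9);h=fc(-60,-140)
robot.reach([h[0],h[1],35],ori(yaw))
L(h,8,200)
print(L(h,-6,40,guard=4));st("bench")
z=status.get_eef_pos()[2]
print(L(fc(-60,-98),z,50,guard=10));st("edge")
for n in("scene","top"): cv2.imwrite(f"pics/{n}11.png",capture(n)[:,:,::-1])
E
python3 -c "
import cv2,numpy as np
a=cv2.imread('pics/scene11.png')[80:230,330:490];b=cv2.imread('pics/top11.png')[120:270,190:350]
cv2.imwrite('pics/z14.png',np.clip(cv2.resize(np.hstack([a,b]),(800,375),interpolation=2)*1.4,0,255).astype('uint8'))"
```

```text
grip 29.88 pos [ 502.3 -250.9    6.7] gap 38.6 F [ 0.7 -0.9  4.7]
True
bench 32.13 pos [530.  116.9   3.1] gap 38.3 F [1.1 0.  1.2]
True
edge 32.77 pos [528.  148.5   3.1] gap 38.1 F [-1.7  1.8  4.5]
```

View pics/z14.png

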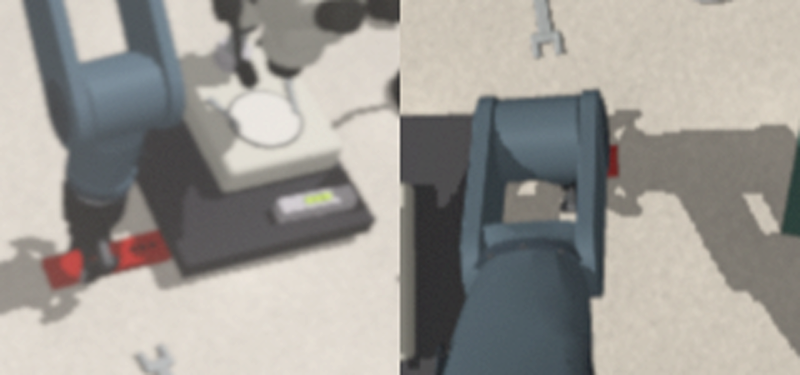

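Red stopped with its leading end at y≈258.5, right at the slab edge (257.4). To be sure this wasn't a tilted packer, I'll back off, reseat it flat on the bench and try again gently.

```bash
python3 - <<'E'
from hlp import *
L(fc(-60,-120),3.3,60)
gripper_to(46); robot.hold(.1)
p=np.array(status.get_eef_pos())[:2]
L(p,5,60)
gripper_to(30);st("reseat")
print(L(p,-4,30,guard=4));z=status.get_eef_pos()[2];st("bench")
print(L(fc(-60,-98),z,35,guard=15));st("edge")
robot.hold(.1);st("held")
for n in("scene","top"): cv2.imwrite(f"pics/{n}12.png",capture(n)[:,:,::-1])
E
python3 -c "
import cv2,numpy as np
a=cv2.imread('pics/scene12.png')[80:230,330:490];b=cv2.imread('pics/top12.png')[120:270,190:350]
cv2.imwrite('pics/z15.png',np.clip(cv2.resize(np.hstack([a,b]),(800,375),interpolation=2)*1.4,0,255).astype('uint8'))"
```

```text
reseat 34.0 pos [528.1 137.2   5.5] gap 38.2 F [-0.8 -0.3  3.7]
True
bench 34.21 pos [528.1 137.2   5.4] gap 37.7 F [-3.2 -0.4  7. ]
True
edge 34.66 pos [528.4 149.2   5.7] gap 38.1 F [-0.9 -0.5  4.9]
held 34.76 pos [528.3 149.2   5.7] gap 38.5 F [-0.2  0.4  5. ]
```

View pics/z15.png

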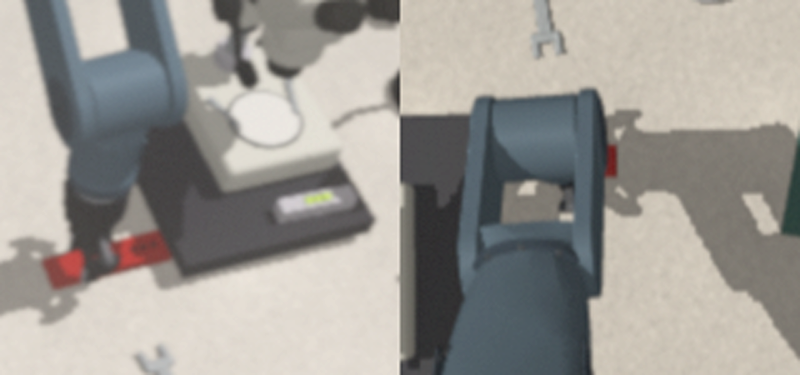

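It was blocked again at the same place. I'll apply a brief, gentle, sustained press so the trial is unambiguous and read the force.

Run:
```python
from hlp import *
p=np.array(status.get_eef_pos());d=0.
for i in range(5):
    d+=1.0
    q=p[:2]+d*EY
    r=L(q,5.2,20,guard=25);robot.hold(.1);st(f"press{d} {r}")
    if abs(status.get_ft_force()[1])>9: break
```

```text
press1.0 False 35.21 pos [528.4 149.3   5.6] gap 38.3 F [-2.  -8.1  6.8]
press2.0 False 35.56 pos [528.4 149.4   5.6] gap 38.1 F [ -2.5 -12.8   8.5]
```

The press gave a sustained 12.8 N with only 0.2 mm of motion, so red definitely won't go under. I'll return red to its old spot on the mat and fetch blue.

```bash
python3 - <<'E'
from hlp import *
L(fc(-60,-150),5.5,150)
L(fc(-60,-150),60,250)
yaw=np.radians(79.9);ax=np.array([np.cos(yaw),np.sin(yaw)])
g=np.array([504,-220.3])-30*ax
robot.reach([g[0],g[1],45],ori(yaw))
L(g,16,200);print(L(g,-1,40,guard=4));st("down")
gripper_to(52);L(g,60,250)
L(g+np.array([115,-190]),120,400);gripper_to(60);st("clear")
for n in("scene","top"): cv2.imwrite(f"pics/{n}13.png",capture(n)[:,:,::-1])
for n in("top","scene"):
    im=cv2.imread(f"pics/{n}13.png")[:,:,::-1].copy();box=(330,110,440,240) if n=="top" else (195,170,300,280)
    for col,z in(("yellow",11),("blue",15),("red",19)):
        b,c=rect(n,col,im,box);w=world_rect(n,c,z);print(n,col,w[0],round(np.degrees(w[1]),2),w[2:])
E
python3 -c "
import cv2,numpy as np
a=cv2.imread('pics/scene13.png')[140:290,180:340];b=cv2.imread('pics/top13.png')[120:270,310:470]
cv2.imwrite('pics/z16.png',np.clip(cv2.resize(np.hstack([a,b]),(800,375),interpolation=2)*1.4,0,255).astype('uint8'))"
```

```text
True
down 38.33 pos [ 500.2 -250.6    7.7] gap 38.3 F [ 1.  -1.4  0.6]
clear 39.98 pos [ 613.3 -438.3  119.3] gap 60.3 F [-0.2 -0.4  0. ]
top yellow [ 654.3 -250.6] 79.3 (np.float32(162.43205), np.float32(44.09441))
top blue [ 585.2 -237.4] 79.42 (np.float32(162.1788), np.float32(42.74828))
top red [ 505.7 -219. ] 80.63 (np.float32(162.65959), np.float32(43.075848))
scene yellow [ 656.3 -252.1] 79.29 (np.float32(162.43652), np.float32(45.46208))
scene blue [ 588.8 -238.8] 79.39 (np.float32(163.94682), np.float32(48.223606))
scene red [ 510.4 -220.9] 80.64 (np.float32(161.92429), np.float32(49.427765))
```

View pics/z16.png

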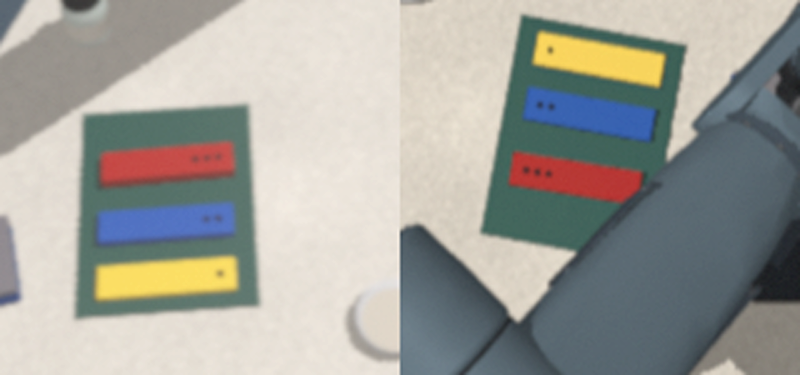

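Red is back flat on the mat. Now I fetch blue and set it under the corner for good.

```bash
python3 - <<'E'
from hlp import *
yaw=np.radians(79.4);ax=np.array([np.cos(yaw),np.sin(yaw)])
g=np.array([586.0,-238])-30*ax
gripper_to(54)
robot.reach([g[0],g[1],50],ori(yaw))
L(g,4,150);gripper_to(30);st("grip")
L(g,50,250)
yaw=np.radians(90.9);h=fc(-60,-140)
robot.reach([h[0],h[1],35],ori(yaw))
L(h,8,200)
print(L(h,-6,40,guard=4));st("bench")
z=status.get_eef_pos()[2]
print(L(fc(-60,-52),z,80,guard=10));st("in")
gripper_to(56);st("open")
p=np.array(status.get_eef_pos())[:2]
L(p-25*EY,z+1,150)
L(p-60*EY,80,250)
robot.reach([480,-40,250],ori(yaw));st("clear")
for n in("scene","top"): cv2.imwrite(f"pics/{n}14.png",capture(n)[:,:,::-1])
E
python3 -c "
import cv2,numpy as np
a=cv2.imread('pics/scene14.png')[80:280,180:500];b=cv2.imread('pics/top14.png')[90:290,130:450]
cv2.imwrite('pics/z17.png',np.clip(cv2.resize(np.vstack([a,b]),(480*1,600),interpolation=2)*1.4,0,255).astype('uint8'))"
```

```text
grip 41.83 pos [ 581.7 -268.6    5.8] gap 38.1 F [-0.2 -1.2  3.2]
True
bench 44.16 pos [530.2 116.9   2.6] gap 38.0 F [0.1 0.  2.6]
False
in 45.41 pos [526.7 206.3   2.7] gap 38.1 F [-0.4 -0.8  5.9]
open 45.73 pos [526.1 205.6   2. ] gap 56.0 F [-0.5 -0.2 -0.3]
clear 47.52 pos [479.5 -39.1 248.5] gap 56.2 F [-0.4  0.4 -0.4]
```

View pics/z17.png

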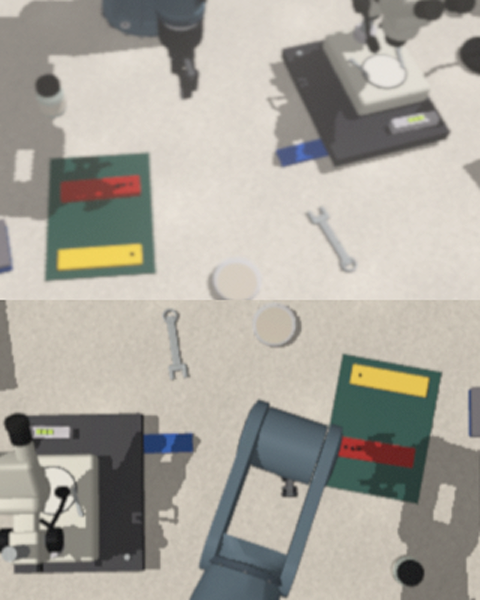

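Blue sticks out from under the slab, and red and yellow are on the mat. I'll measure the protruding part before handing in.

Run:
```python
from hlp import *
for n,box in(("top",(215,160,270,215)),("scene",(340,150,410,200))):
    im=cv2.imread(f"pics/{n}14.png")[:,:,::-1].copy()
    b,c=rect(n,"blue",im,box)
    P=np.array([onz(n,((x+.5)/4-.5,(y+.5)/4-.5),12)[:2] for x,y in c[:,0,:].astype(float)])-FC
    u,v=P@EX,P@EY;w=world_rect(n,c,12)
    print(n,"x",u.min(),u.max(),"y",v.min(),v.max(),"yaw",np.degrees(w[1]),w[2:], "centre y≈",v.min()+1.3+80)
t0=cv2.imread("pics/top0.png");t1=cv2.imread("pics/top14.png")
for n in("top14",):
    for col,z in(("yellow",11),("red",19)):
        b,c=rect("top",col,t1[:,:,::-1].copy(),(330,110,440,240));w=world_rect("top",c,z);print(col,w[0],np.degrees(w[1]),w[2:])
d=cv2.absdiff(t0,t1).max(2)
for nm,(x0,y0,x1,y1) in dict(dish=(298,90,332,124),wrench=(236,92,258,146),slidebox=(440,145,478,186),phone=(447,190,478,243),level=(155,172,185,184)).items(): print(nm,(d[y0:y1,x0:x1]>40).mean().round(3))
```

```text
top x -80.75718923618054 -41.219837668547136 y -99.73006083242069 2.032845231980718 yaw 90.30793 (np.float32(101.61859), np.float32(39.580254)) centre y≈ -18.430060832420693
scene x -76.80523814866712 -35.751109949778815 y -100.05404328182934 -0.6800245572208654 yaw 90.62572 (np.float32(99.315674), np.float32(41.005497)) centre y≈ -18.75404328182934
yellow [ 654.3 -250.5] 79.27129 (np.float32(162.16386), np.float32(44.01811))
red [ 505.8 -221.7] 80.70338 (np.float32(155.65654), np.float32(43.90573))
dish 0.0
wrench 0.0
slidebox 0.0
phone 0.1
level 0.0
```

Run:
```python
from hlp import *
st();job.job_done();st("done")
```

```text
47.62 pos [479.5 -38.8 248.3] gap 56.0 F [-0.2 -0.5  0.6]
the job is handed in; nothing more can be done
the job is handed in; nothing more can be done
```

The blue packer fills the gap. I left it under the free corner and handed the job in at about 47.6 s.

- **Yellow:** slid off the stack at its own level and went about 60 mm under the corner. It was then laid on the mat.
- **Blue:** slid off the red one and went about 58 mm under the corner with only a few newtons of friction.
- **Red:** stopped at the slab's edge on two tries. A gentle sustained press of about 13 N moved it only 0.2 mm, so it went back on the mat.

**Last checks:**
- **Blue's final position:** about 60 mm is under the slab and about 100 mm sticks out. Its middle line is about 60 mm from the corner, and it is within 1° of square. Both cameras agree to within 5 mm.
- **Mat:** red and yellow have their centres on the mat and look flat in both pictures.
- **Bystanders:** before-and-after pictures show no change at the dish, wrench, slide box and spirit level. About 10% of the pixels around the phone differ. I put this down to the arm's shadow, since nothing was moved near it, but did not check further. I compared the jar only by eye.

**Disagreements:**
- **Gripper opening:** it read about 38 mm on the 40 mm packers, which I took as finger compliance.
- **First grip:** I let go of the first grip on yellow and redid it after measuring the fingertip height on the mat.
- **Stack height:** two-view triangulation put the top of the stack at 36 mm against the stated 39 mm. I used the stated height because the grips fitted it.

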